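# Unlock and open the gift-shop display case

## Task

Open the small wooden display case on the shop counter for a customer: first swing the red keeper bar fully aside (a quarter turn), then slide the steel bolt fully back clear of the lid, then raise the lid by its bar handle until it stands nearly upright, and let go so that it stays open. Do not disturb the flask, the candle jar or the tumbler standing round the case.

Things in the scene. Friction and masses are not known exactly. Their poses are not given: they have to be found in the camera images.
- case: Fixed wooden display case, 170 mm (its x) by 370 (y) by 100 high. Origin: centre of its underside. -x side faces the robot (yaw within 0.3 rad), z up. At y below 15 mm a well under the lid; at y 15 to 185 mm a solid deck (top at 100 mm) with the steel bolt and, in line behind it, the red keeper that blocks it: flat bars (tops at 112 mm) with upright round knobs 22 mm across, 40 tall.
- keeper_knob (a point): Point on the axis of the red keeper's round knob (22 mm across, 40 mm tall), 16 mm below its top and 24 mm above the keeper bar, so 136 mm above the counter. The knob is 55 mm from the keeper's pivot. With the keeper closed it stands at about x -6, y 95 mm of the case.
- keeper_pivot (a point): Point on the keeper's upright pivot axis, at the same height as keeper_knob (136 mm above the counter; the pivot itself ends at 114 mm). At x -6, y 150 mm of the case. Its axes are parallel to the case's.
- keeper (a joint): Keeper angle in rad: 0 = closed, its bar pointing from the pivot to the case's -y, its end (72 mm from the pivot) behind the bolt; grows as it turns clockwise seen from above, the knob moving to the case's -x side (to the robot); stop at 1.6. Starts within 0 to 0.1, stays where it is left, takes about 1 N at the knob.
- bolt_knob (a point): Point on the axis of the bolt's black round knob (22 mm across, 40 mm tall), 16 mm below its top, 24 mm above the bolt's bar, 136 mm above the counter. With the bolt shut it stands at x 0, y 30 mm of the case, 65 mm from the closed keeper's knob.
- bolt (a joint): Bolt travel in m: 0 = shut, its end 25 mm over the lid's edge, holding the lid down; grows as it slides between two low guides along the case's +y, away from the lid; end stop at 0.042. Starts within 0 to 0.002, stays where it is left, takes about 2 N. The keeper stops it after 3 mm until swung aside.
- lid_handle (a point): Middle of the lid's handle, a round black bar 10 mm thick and 90 mm long, parallel to the case's y, held 45 mm in front of the lid's front edge by an arm at each end: fingers fit between bar and lid from above. Closed, it lies 94 mm above the counter at x -130, y -86 mm of the case, with nothing under it.
- lid_hinge (a point): Middle of the lid's hinge line, which is parallel to the case's y, 94 mm above the counter at x 80, y -86 mm of the case. The handle bar lies 210 mm from it. Its axes are parallel to the case's.
- lid (a joint): Lid angle in rad: 0 = shut and level, grows as the handle rises and swings back to the far (+x) side of the case; stop at 1.45. Wooden frame with a clear pane, 165 by 195 by 12 mm, about 0.35 kg, on a stiff hinge: takes about 5 N up at the handle and stays where it is left.
- flask_mid (a point): Centre of a loose green flask, 62 mm across, 170 mm tall, upright on the counter near the case. Bystander.
- candle_mid (a point): Centre of a loose white candle jar, 72 mm across, 85 mm tall. Bystander.
- tumbler_mid (a point): Centre of a loose brown tumbler cup, 72 mm across, 110 mm tall. Bystander.

How it is judged:
By the outcome, as a careful person would: the job done as asked, in the order asked, and still so for the second after the job is handed in, with the robot touching nothing.
It also fails if it takes over 64 s, if anything falls off the work surface, if the arm or the gripper's body presses on something with over 40 N, if the wrist force passes 120 N, or if a joint passes its speed limit or range.

## Robot

A 6-joint arm with a two-finger parallel gripper is mounted at the origin on the work surface. World frame = base frame: x ahead of the robot, y to its left, z up, the work surface at z = 0. Lengths are in mm, angles in rad, forces in N, time in s.
With the tool pointing down it reaches from about 350 to 775 mm from the base axis. Payload 7.3 kg.
Tool frame: the origin (TCP) lies on the front face of the gripper's body, between the roots of the fingers; the fingertips stand 66 mm ahead of it and the grasp point (between the pads) lies 47 mm ahead of it (bot.tip_extent is the distance from the TCP to the fingertips, in mm); z points along the fingers, y is the line along which they close (so a half turn about z gives the same grasp; the last joint's range is limited). The gripper opens to 92 mm and grips with 3 to 60 N. Pads are 19 mm wide; open, the fingers measure 130 mm over their backs; the gripper's body (75 mm by 190 mm) begins 47 mm behind the grasp point.
Start: joints at [-1.345, 0.342, 1.524, -0, 1.275, -0.146], TCP at [190.751, -489.135, 292.241] pointing down, gripper open.
Joint ranges: [-2.53, 2.53], [-0.77, 2.02], [0.04, 2.7], [-1, 4.14], [0.28, 2.66], [-3.11, 3.11]. Speed limits (rad/s): [2.57, 2.57, 3.14, 3.14, 3.14, 3.14].

## Interface

Orientations are given as [roll, pitch, yaw] about the fixed x, y, z axes, in that order (R = Rz(yaw) Ry(pitch) Rx(roll)).
In Python, from plant import readout, viewer, order, bot gives the robot as it stands.
- The arm moves only by the shell command python3 -m creep 'ROWS'. ROWS is text: rows parted by semicolons, each of 7 numbers parted by spaces: the shift along the world's x, y, z in m, then the turn, a rotation vector about the world's x, y, z in rad, then the opening in per cent of the stroke, from 0 (shut) to 100 (fully open). A call has 1 to 8 rows; each row shifts and turns the commanded pose from where the row before left it; what a row does not reach is not made up. A row lasts 1/12 s, in which the tool goes at most 41.7 mm and 7.16 degrees, less where a joint would pass 70% of its speed; a pose out of reach is approached as far as the arm can. A call is refused whole if a number of a shift passes 0.0417 or a number of a turn 0.125, either way. A call with a gripper value outside its range is refused whole. The fingers move at their own pace and stop on an object; the grip force is fixed at half the most. Time passes only in rows, so rows that do not move let the fingers close. It gives the time, the measured TCP pose, the force, the opening and the grip force at its end, in the units of the state.
- readout.get_obs(): the state, without advancing time (a new reading comes with each control period).
- viewer.capture(name): name is "side" or "top"; returns the picture (480x640x3 uint8, red, green, blue); there is no depth.
- viewer.camera_info(name): a dict with "fx", "fy", "cx", "cy" (pixels), "origin" and "rotation" of the camera in the world. Camera axes: x right, y up, looking along -z (the intrinsics and any distortion apply to the point x, -y, -z); pixel columns grow to the right and rows downward; lengths in mm; the calibration is good to about 2 mm. A picture is of the moment at which its call begins. camera_info takes no time and is no camera call.
- order.close_job(): hands the job in; it is judged then, once.
The state is a dict: "time": time; "joint_positions": joint angles; "dq": joint speeds; "tau": joint torques, N m; "tool_pos": TCP position; "tcp_rot": TCP orientation; "contact_force": force on the tool from outside, world axes, zero at the start; "moment": the same for the moment, N m; "grip_width": finger opening in mm; "finger_force": force on a finger pad.
Only numpy, scipy, OpenCV 4.12 (cv2) and the standard library are available. Lean on these libraries where they do the work, as an engineer would, in place of code of your own. Each camera call takes 0.05 s, during which the arm holds its last target. There are 200 camera calls.

## Working session

There is one attempt and no reset: what is moved stays moved. The work goes in short steps, Python scripts to look and compute and a shell command to move; the robot and the scene stay as the last step left them, time stands still between calls to the robot, and variables do not carry over. Pictures are saved under pics/ and viewed, at most 10 in all, crops included, and the job is handed in when it is done.

```bash
mkdir -p pics; python3 - <<'E'
from plant import readout, viewer
import cv2
print(readout.get_obs())
for n in("top","side"):
    print(viewer.camera_info(n)); cv2.imwrite(f"pics/{n}0.png",viewer.capture(n)[:,:,::-1])
E
```

```text
{'time': 0.0, 'joint_positions': array([-1.34496481e+00,  3.42677592e-01,  1.52504080e+00, -2.24392325e-05,
        1.27540476e+00, -1.45991784e-01]), 'dq': array([ 0.00075706,  0.00066627,  0.00081287, -0.00083137, -0.0002609 ,
        0.00096216]), 'tau': array([ 6.54346641e-04, -4.31236231e+01, -2.44217527e+01,  7.16416142e-02,
        5.58476779e-02, -1.44411010e-04]), 'tool_pos': array([ 190.68692492, -488.79965617,  291.56001616]), 'tcp_rot': array([-3.14007532e+00, -2.01417750e-04,  3.71829692e-01]), 'contact_force': array([ 0.38565802, -0.06695103, -0.55409606]), 'moment': array([-0.02894694, -0.04876305, -0.03396635]), 'finger_force': 0.0, 'grip_width': 91.52898249377166}
{'fx': 466.4285912866696, 'fy': 466.4285912866696, 'cx': 314.4931197125626, 'cy': 236.88153597704064, 'origin': array([460.31063958,  27.34108841, 930.08182737]), 'rotation': array([ 0.14993329,  0.0021726 , -1.58047934])}
{'fx': 572.510589457268, 'fy': 572.510589457268, 'cx': 316.47942479344545, 'cy': 234.27173973887244, 'origin': array([ 342.57730199, 1056.83868517,  773.12353561]), 'rotation': array([ 1.00814112e+00,  9.69643826e-04, -2.91944289e+00])}
```

View pics/top0.png

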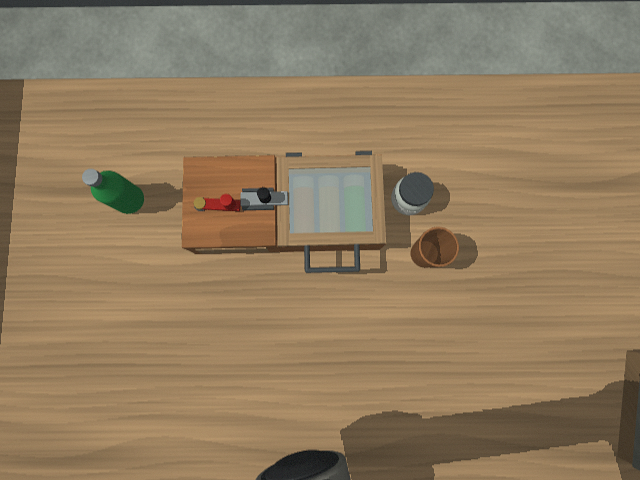

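View pics/side0.png

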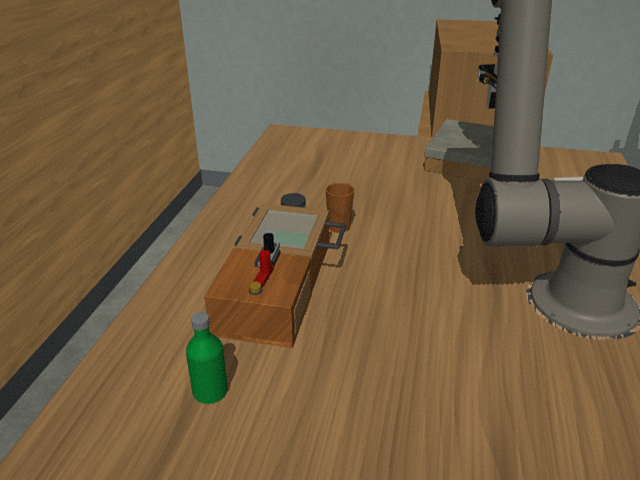

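The top view shows the case at pixels (183–383, 152–248): keeper pivot ≈(199,203), red knob ≈(227,200), black knob ≈(264,195), handle bar ≈(305–360, 271). The flask is on the left, and the candle and tumbler are on the right. I'll enlarge it.

```bash
python3 - <<'E'
import cv2
a=cv2.imread("pics/top0.png")[145:280,175:395]
cv2.imwrite("pics/crop0.png",cv2.resize(a,None,fx=3.6,fy=3.6,interpolation=cv2.INTER_CUBIC))
E
```

```text
(no output)
```

View pics/crop0.png

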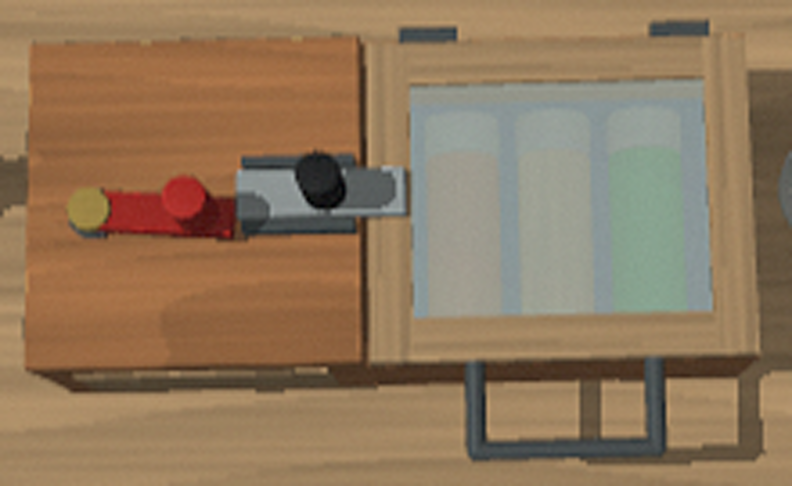

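The crop gives deck corners (30,40), (358,38), (26,365), (362,365), the gold pivot at (89,208), red knob top (185,196), black knob top (319,173) and handle bar centre (566,450). Next I fit the case pose to these.

```bash
cat > h.py <<'E'
import numpy as np
from scipy.spatial.transform import Rotation as R
from scipy.optimize import least_squares
from plant import viewer
def proj(n,P):
    c=viewer.camera_info(n); q=(np.atleast_2d(P)-c["origin"])@R.from_euler("xyz",c["rotation"]).as_matrix()
    return np.c_[c["cx"]+c["fx"]*q[:,0]/-q[:,2], c["cy"]-c["fy"]*q[:,1]/-q[:,2]]
def ray(n,u,v,z):
    c=viewer.camera_info(n); d=R.from_euler("xyz",c["rotation"]).as_matrix()@[(u-c["cx"])/c["fx"],-(v-c["cy"])/c["fy"],-1]
    return c["origin"]+d*(z-c["origin"][2])/d[2]
def world(p,P):
    P=np.atleast_2d(P).astype(float); c,s=np.cos(p[2]),np.sin(p[2])
    return np.c_[p[0]+c*P[:,0]-s*P[:,1],p[1]+s*P[:,0]+c*P[:,1],P[:,2]]
E
python3 - <<'E'
from h import *
cr=lambda u,v:(u/3.6+175-.36,v/3.6+145-.36)
T=[((85,185,100),cr(30,40)),((85,15,100),cr(358,38)),((-85,185,100),cr(26,365)),((-85,15,100),cr(362,365)),((-6,150,114),cr(89,208)),((-130,-86,94),cr(566,450))]
S=[((85,185,100),(209,294)),((-85,185,100),(297,311)),((-85,15,100),(311,255)),((-6,150,114),(256,288)),((-85,185,0),(291,341))]
def res(p,sets):
    return np.concatenate([(proj(n,world(p,[a for a,_ in s]))-[b for _,b in s]).ravel() for n,s in sets])
for sets in([("top",T)],[("side",S)],[("top",T),("side",S)]):
    f=least_squares(res,[550,50,0],x_scale=[1,1,.01],args=(sets,),loss="soft_l1")
    print(f.x.round(3),f.fun.round(1))
p=f.x; np.save("p.npy",p)
print("world",world(p,[(-6,95,136),(-6,150,136),(0,30,136),(-130,-86,94),(80,-86,94)]).round(1))
print("redtop",ray("top",*cr(185,196),152),ray("side",265,254,152))
print("blacktop",ray("top",*cr(319,173),152),ray("side",268,236,152))
print("candle",ray("top",415,188,85),"tumbler",ray("top",437,244,110),"flask",ray("top",93,178,170))
E
```

```text
[6.55744e+02 8.39630e+01 7.00000e-03] [ 0.1  0.2  0.9 -0.7 -1.2  1.1  0.1 -0.5 -0.3 -0.3  0.2  0.3]
[6.5619e+02 8.4613e+01 3.3000e-02] [-3.5  1.4 -3.5 -4.9  0.5 -0.1  0.8 -4.2  3.6  5.5]
[6.55474e+02 8.39490e+01 1.10000e-02] [-0.1  0.7  0.7 -0.6 -1.1  1.7  0.3 -0.3 -0.2  0.1  0.4  0.3 -4.7  0.3
 -5.5 -4.7  0.6  0.3 -0.5 -4.5  1.7  5.7]
world [[648.5 178.9 136. ]
 [647.9 233.9 136. ]
 [655.2 113.9 136. ]
 [526.4  -3.4  94. ]
 [736.4  -1.2  94. ]]
redtop [644.69232539 178.41518458 152.        ] [641.33062334 187.59326134 152.        ]
blacktop [655.24425923 114.87540872 152.        ] [654.48261906 124.16083557 152.        ]
candle [ 678.10847393 -159.97996538   85.        ] tumbler [ 569.27109024 -189.15464685  110.        ] flask [679.02610299 399.42254667 170.        ]
```

```bash
r="x"; python3 -m creep '0.0189 0.0278 0 0 0 0.05 100;0.0189 0.0278 0 0 0 0.05 50;0.0189 0.0278 0 0 0 0.05 50;0.0189 0.0278 0 0 0 0.05 50;0.0189 0.0278 0 0 0 0.05 50;0.0189 0.0278 0 0 0 0.05 50;0.0189 0.0278 0 0 0 0.05 50;0.0189 0.0278 0 0 0 0.05 50' && python3 -m creep '0.0189 0.0278 0 0 0 0.05 50;0.0189 0.0278 0 0 0 0.05 50;0.0189 0.0278 0 0 0 0.05 50;0.0189 0.0278 0 0 0 0.05 50;0.0189 0.0278 0 0 0 0.05 50;0.0189 0.0278 0 0 0 0.05 50;0.0189 0.0278 0 0 0 0.05 50;0.0189 0.0278 0 0 0 0.05 50' && python3 -m creep '0.0189 0.0278 0 0 0 0.05 50;0.0189 0.0278 0 0 0 0.05 50;0.0189 0.0278 0 0 0 0.05 50;0.0189 0.0278 0 0 0 0.05 50;0.0189 0.0278 0 0 0 0.05 50;0.0189 0.0278 0 0 0 0.05 50;0.0189 0.0278 0 0 0 0.05 50;0 0 0 0 0 0 50'
```

```text
time: 0.77
tool_pos: [342.4, -265.2, 292.1]
tcp_rot: [-3.141, -0.0, 0.774]
contact_force: [1.0, -0.6, 0.4]
grip_width: 50.1
finger_force: 0.0
time: 1.43
tool_pos: [493.7, -42.7, 292.0]
tcp_rot: [-3.141, 0.0, 1.174]
contact_force: [0.8, -0.5, 0.0]
grip_width: 45.9
finger_force: 0.0
time: 2.1
tool_pos: [627.1, 155.1, 290.5]
tcp_rot: [-3.141, -0.002, 1.528]
contact_force: [-1.2, -0.9, -0.8]
grip_width: 45.9
finger_force: 0.0
```

```bash
python3 -m creep '0.009 0.0117 0 0 0 0.025 50;0.009 0.0117 0 0 0 0.025 50;0 0 -0.03 0 0 0 50;0 0 -0.03 0 0 0 50;0 0 -0.02 0 0 0 50;0 0 -0.015 0 0 0 50;0 0 -0.01 0 0 0 50;0 0 0 0 0 0 50'; python3 - <<'E'
from plant import viewer
import cv2
cv2.imwrite("pics/t1.png",cv2.resize(viewer.capture("top")[130:300,150:410,::-1],None,fx=3,fy=3))
cv2.imwrite("pics/s1.png",cv2.resize(viewer.capture("side")[150:350,180:420,::-1],None,fx=3,fy=3))
E
```

```text
time: 2.77
tool_pos: [642.3, 173.3, 184.3]
tcp_rot: [-3.137, 0.001, 1.572]
contact_force: [-0.3, -0.1, -0.5]
grip_width: 46.0
finger_force: 0.0
```

View pics/s1.png

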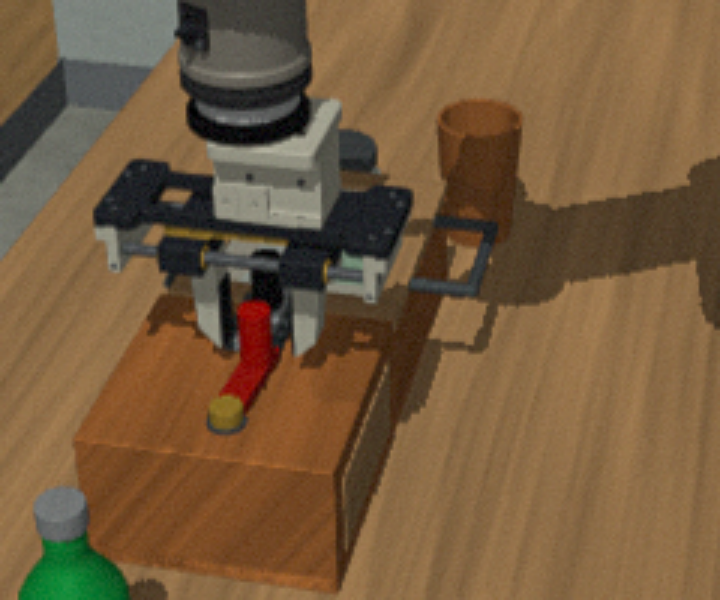

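The fingers straddle the knob in x, with tips at about (225,345) and (302,352). The red knob top is at (256,305) in this crop. I'll check the y alignment by projection.

```bash
python3 - <<'E'
from h import *
c=lambda n,P:((proj(n,P)-[180,150])*3).round(0).tolist()
print("tips expected",c("side",[(642+d,173.3,118) for d in(-23,-42,23,42)]))
for y in(173,178.5,184,188): print(y,c("side",[(645,y,152),(645,y,112)]))
print("pivot",c("side",(648,234,114)),"corner",c("side",world([655.7,84,.007],[(85,185,100),(-85,185,100),(-85,185,0)])))
E
```

```text
tips expected [[296.0, 347.0], [324.0, 351.0], [230.0, 338.0], [202.0, 335.0]]
173 [[256.0, 299.0], [259.0, 349.0]]
178.5 [[254.0, 304.0], [257.0, 354.0]]
184 [[251.0, 308.0], [254.0, 359.0]]
188 [[249.0, 312.0], [252.0, 362.0]]
pivot [[226.0, 401.0]] corner [[72.0, 433.0], [333.0, 469.0], [337.0, 590.0]]
```

View pics/t1.png

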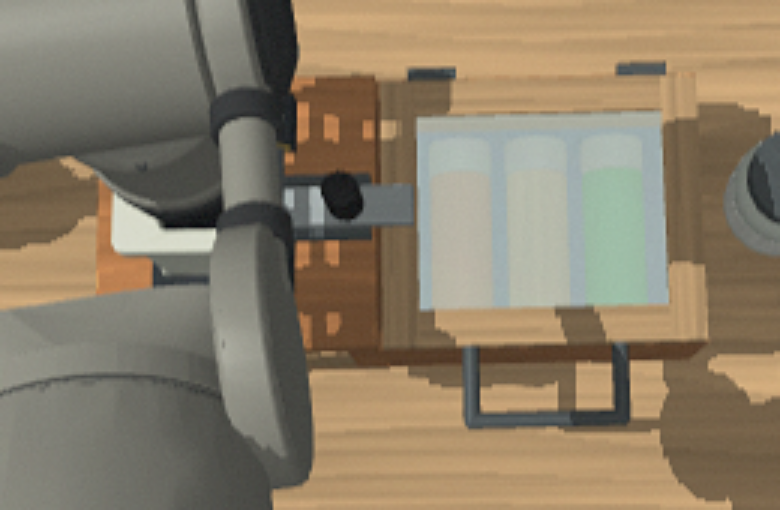

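```bash
python3 -m creep '0.001 0.0055 0.002 0 0 0 50;0 0 0 0 0 0 0;0 0 0 0 0 0 0;0 0 0 0 0 0 0;0 0 0 0 0 0 0;0 0 0 0 0 0 0'
```

```text
time: 3.37
tool_pos: [644.6, 179.1, 189.6]
tcp_rot: [3.141, -0.0, 1.572]
contact_force: [-1.1, -0.7, 1.1]
grip_width: 21.0
finger_force: 30.0
```

```bash
python3 -m creep '-0.00546 0.0006 0 0 0 -0.1 0;-0.00537 0.00115 0 0 0 -0.1 0;-0.00524 0.00168 0 0 0 -0.1 0;-0.00504 0.00219 0 0 0 -0.1 0;-0.0048 0.00268 0 0 0 -0.1 0;-0.00451 0.00315 0 0 0 -0.1 0;-0.00417 0.00358 0 0 0 -0.1 0;0 0 0 0 0 0 0'
```

```text
time: 4.03
tool_pos: [609.0, 195.0, 189.6]
tcp_rot: [-3.141, 0.0, 0.869]
contact_force: [-1.8, 0.6, 1.5]
grip_width: 21.5
finger_force: 30.0
```

```bash
python3 -m creep '-0.00379 0.00398 0 0 0 -0.1 0;-0.00337 0.00434 0 0 0 -0.1 0;-0.00292 0.00466 0 0 0 -0.1 0;-0.00244 0.00492 0 0 0 -0.1 0;-0.00194 0.00514 0 0 0 -0.1 0;-0.00142 0.00531 0 0 0 -0.1 0;-0.00088 0.00543 0 0 0 -0.1 0;-0.00033 0.00549 0 0 0 -0.1 0';python3 -m creep '0 0.0018 0 0 0 -0.03 0;0 0 0 0 0 0 0;0 0 0 0 0 0 0'
```

```text
time: 4.7
tool_pos: [591.7, 234.8, 189.6]
tcp_rot: [-3.14, 0.002, 0.071]
contact_force: [-5.3, 5.2, 4.4]
grip_width: 21.3
finger_force: 30.0
time: 4.95
tool_pos: [591.7, 236.5, 189.6]
tcp_rot: [-3.14, 0.002, 0.046]
contact_force: [-5.8, 4.7, 3.9]
grip_width: 21.2
finger_force: 30.0
```

```bash
python3 -m creep '0 0 0 0 0 0 50;0 0 0 0 0 0 50;0 0 0 0 0 0 50;0 0 0 0 0 0 50;0 0 0.02 0 0 0 50;0 0 0.02 0 0 0 50;0 0 0.02 0 0 0 50;0 0 0 0 0 0 50'; python3 -m creep '0.0049 -0.0094 0 0 0 0.1175 50;0.0049 -0.0094 0 0 0 0.1175 50;0.0049 -0.0094 0 0 0 0.1175 50;0.0049 -0.0094 0 0 0 0.1175 50;0.0049 -0.0094 0 0 0 0.1175 50;0.0049 -0.0094 0 0 0 0.1175 50;0.0049 -0.0094 0 0 0 0.1175 50;0.0049 -0.0094 0 0 0 0.1175 50';python3 -m creep '0.0049 -0.0094 0 0 0 0.1175 50;0.0049 -0.0094 0 0 0 0.1175 50;0.0049 -0.0094 0 0 0 0.1175 50;0.0049 -0.0094 0 0 0 0.1175 50;0.0049 -0.0094 0 0 0 0.1175 50;0 0 0 0 0 0 50;0 0 0 0 0 0 50'
python3 - <<'E'
from plant import viewer
import cv2
cv2.imwrite("pics/s2.png",cv2.resize(viewer.capture("side")[150:350,180:420,::-1],None,fx=3,fy=3))
E
```

```text
time: 5.62
tool_pos: [594.5, 235.4, 253.7]
tcp_rot: [-3.14, -0.008, 0.042]
contact_force: [0.7, 0.5, 1.0]
grip_width: 45.9
finger_force: 0.0
time: 6.28
tool_pos: [632.1, 159.3, 248.2]
tcp_rot: [-3.141, 0.001, 0.988]
contact_force: [0.1, 0.3, -0.3]
grip_width: 45.8
finger_force: 0.0
time: 6.87
tool_pos: [656.4, 112.5, 248.3]
tcp_rot: [-3.141, 0.0, 1.565]
contact_force: [-0.8, -0.5, -0.7]
grip_width: 45.7
finger_force: 0.0
```

View pics/s2.png

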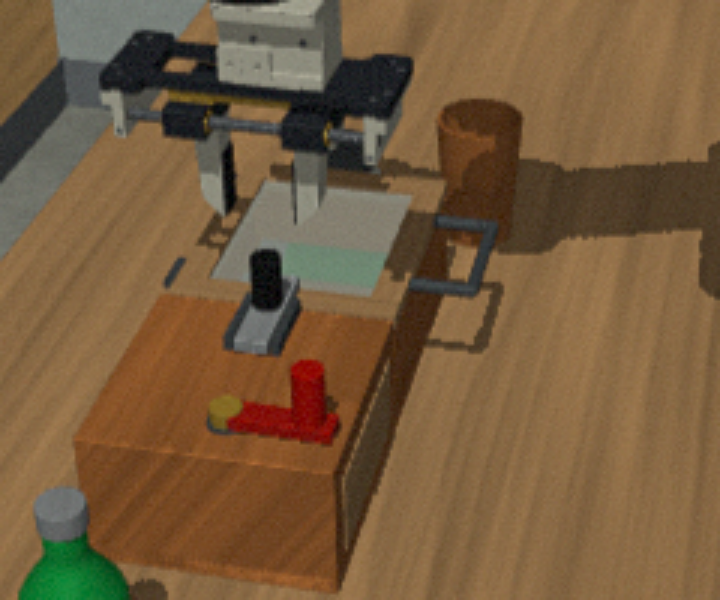

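The keeper now stands a quarter turn aside, with the red knob at about (308,370), and the bolt knob at (265,260) is free. Next: descend, grip the bolt knob and drag it back.

```bash
python3 -m creep '-0.001 0.002 -0.02 0 0 0 50;0 0 -0.02 0 0 0 50;0 0 -0.012 0 0 0 50;0 0 -0.009 0 0 0 50;0 0 0 0 0 0 0;0 0 0 0 0 0 0;0 0 0 0 0 0 0;0 0 0 0 0 0 0'; python3 -m creep '0 0 0 0 0 0 0;0 0.006 0 0 0 0 0;0 0.006 0 0 0 0 0;0 0.006 0 0 0 0 0;0 0.006 0 0 0 0 0;0 0 0 0 0 0 0'
```

```text
time: 7.58
tool_pos: [656.0, 115.2, 189.5]
tcp_rot: [3.139, -0.0, 1.569]
contact_force: [0.7, -1.0, 0.0]
grip_width: 23.8
finger_force: 0.0
time: 8.08
tool_pos: [655.8, 140.8, 189.4]
tcp_rot: [3.139, -0.001, 1.57]
contact_force: [0.4, 1.2, 5.4]
grip_width: 21.2
finger_force: 30.0
```

```bash
python3 -m creep '0 0.006 0 0 0 0 0;0 0.006 0 0 0 0 0;0 0.003 0 0 0 0 0;0 0.002 0 0 0 0 0;0 0.002 0 0 0 0 0;0 0 0 0 0 0 0;0 0 0 0 0 0 0'
```

```text
time: 8.67
tool_pos: [655.7, 155.9, 189.4]
tcp_rot: [3.141, 0.005, 1.569]
contact_force: [-1.9, -12.1, 7.9]
grip_width: 21.7
finger_force: 30.0
```

```bash
python3 -m creep '0 -0.002 0 0 0 0 50;0 0 0 0 0 0 50;0 0 0 0 0 0 50;0 0 0 0 0 0 50;0 0 0.02 0 0 0 50;0 0 0.02 0 0 0 50;0 0 0.02 0 0 0 50;0 0 0 0 0 0 33'; python3 -m creep '-0.0162 -0.02 0 0 0 0 33;-0.0162 -0.02 0 0 0 0 33;-0.0162 -0.02 0 0 0 0 33;-0.0162 -0.02 0 0 0 0 33;-0.0162 -0.02 0 0 0 0 33;-0.0162 -0.02 0 0 0 0 33;-0.0162 -0.02 0 0 0 0 33;-0.0162 -0.02 0 0 0 0 33';python3 -m creep '0 0 -0.02 0 0 0 33;0 0 0 0 0 0 33;0 0 0 0 0 0 33'
python3 - <<'E'
from plant import viewer
import cv2
cv2.imwrite("pics/s3.png",cv2.resize(viewer.capture("side")[150:350,180:420,::-1],None,fx=3,fy=3))
E
```

```text
time: 9.33
tool_pos: [656.8, 156.9, 252.7]
tcp_rot: [3.134, -0.001, 1.57]
contact_force: [0.3, -0.7, 1.2]
grip_width: 42.5
finger_force: 0.0
time: 10.0
tool_pos: [524.7, -4.3, 247.4]
tcp_rot: [-3.141, -0.0, 1.57]
contact_force: [1.0, -0.1, -0.4]
grip_width: 30.6
finger_force: 0.0
time: 10.25
tool_pos: [525.4, -3.6, 227.3]
tcp_rot: [-3.139, -0.001, 1.569]
contact_force: [0.4, 0.6, 0.6]
grip_width: 30.3
finger_force: 0.0
```

View pics/s3.png

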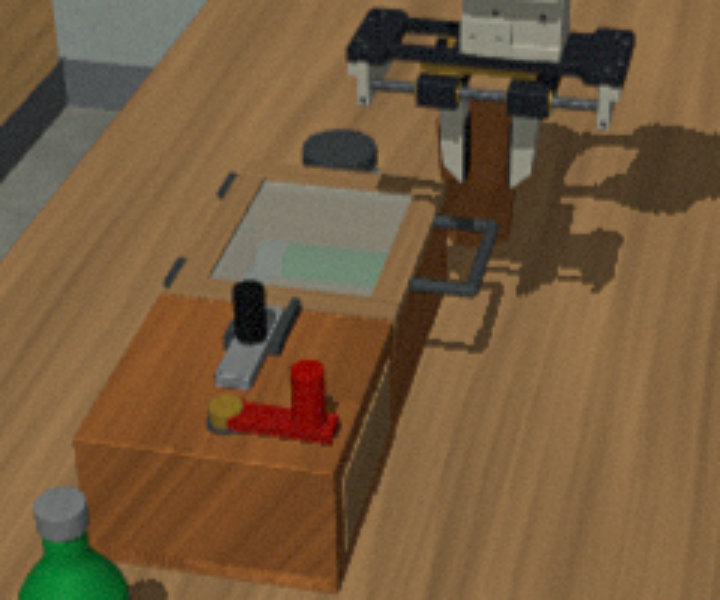

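The bolt is fully back, its knob at (248,310) and clear of the lid. The gripper is over the handle bar, so I descend and grip.

```bash
python3 -m creep '0.001 0.0005 -0.025 0 0 0 33;0 0 -0.025 0 0 0 33;0 0 -0.02 0 0 0 33;0 0 -0.01 0 0 0 33;0 0 -0.006 0 0 0 33;0 0 0 0 0 0 0;0 0 0 0 0 0 0;0 0 0 0 0 0 0'; python3 -m creep '0 0 0 0 0 0 0;0 0 0 0 0 0 0'
```

```text
time: 10.97
tool_pos: [527.7, -3.4, 143.4]
tcp_rot: [3.139, 0.0, 1.57]
contact_force: [0.1, -0.6, -0.0]
grip_width: 14.8
finger_force: 0.0
time: 11.13
tool_pos: [527.8, -3.5, 143.4]
tcp_rot: [3.138, 0.0, 1.569]
contact_force: [1.8, 1.0, 2.0]
grip_width: 8.7
finger_force: 30.0
```

```bash
python3 -m creep '0.0007 0 0.0168 0 0 0 0;0.002 0 0.0167 0 0 0 0;0.0033 0 0.0165 0 0 0 0;0.0046 0 0.0161 0 0 0 0;0 0 0 0 0 0 0'
```

```text
time: 11.55
tool_pos: [538.7, -3.4, 211.2]
tcp_rot: [3.137, 0.0, 1.569]
contact_force: [-0.2, 1.3, 1.7]
grip_width: 9.1
finger_force: 30.0
```

```bash
python3 -m creep '0.0059 0 0.0157 0 0 0 0;0.0072 0 0.0152 0 0 0 0;0.0084 0 0.0146 0 0 0 0;0.0095 0 0.0139 0 0 0 0;0.0106 0 0.0131 0 0 0 0;0.0116 0 0.0122 0 0 0 0;0.0125 0 0.0112 0 0 0 0;0.0134 0 0.0102 0 0 0 0'
```

```text
time: 12.22
tool_pos: [613.1, -2.5, 315.3]
tcp_rot: [-3.132, -0.002, 1.57]
contact_force: [-17.4, 3.9, 13.7]
grip_width: 8.8
finger_force: 30.0
```

```bash
python3 -m creep '0.0125 0 0.0108 0 0 0 0;0.0148 0 0.0082 0 0 0 0;0.0154 0 0.0070 0 0 0 0;0 0 0 0 0 0 0'
```

```text
time: 12.55
tool_pos: [660.2, -2.3, 342.4]
tcp_rot: [3.14, -0.002, 1.57]
contact_force: [-3.3, 4.0, 12.7]
grip_width: 8.9
finger_force: 30.0
```

```bash
python3 -m creep '0.0158 0 0.0065 0 0 0 0;0.0162 0 0.004 0 0 0 0;0 0 0 0 0 0 0'
```

```text
time: 12.8
tool_pos: [692.5, -2.1, 352.1]
tcp_rot: [3.139, -0.002, 1.571]
contact_force: [0.0, 4.1, 10.2]
grip_width: 8.9
finger_force: 30.1
```

```bash
python3 -m creep '0.008 0 0.0015 0 0 0 0;0.005 0 0.001 0 0 0 0;0 0 0 0 0 0 0;0 0 0 0 0 0 0'
python3 - <<'E'
from plant import viewer
import cv2
cv2.imwrite("pics/s4.png",cv2.resize(viewer.capture("side")[60:350,180:480,::-1],None,fx=2,fy=2))
E
```

```text
time: 13.13
tool_pos: [704.2, -2.0, 354.3]
tcp_rot: [3.14, -0.002, 1.571]
contact_force: [-0.6, 5.2, 6.7]
grip_width: 8.7
finger_force: 30.1
```

View pics/s4.png

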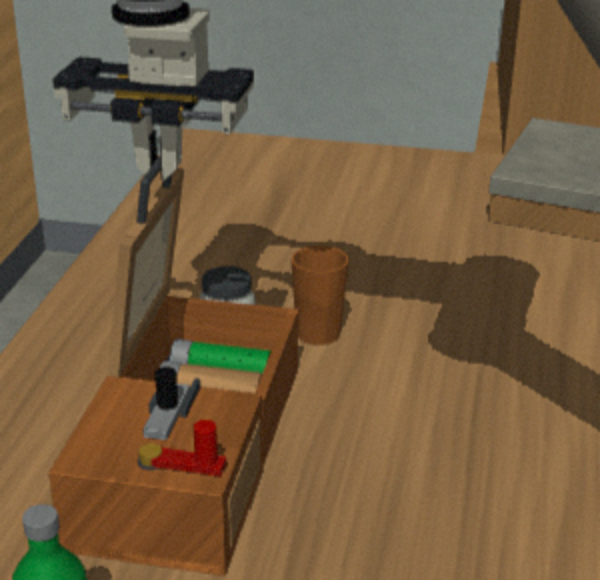

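The lid stands nearly upright, with its top at about (165,180). I release, lift clear and check.

```bash
python3 -m creep '0 0 0 0 0 0 10;0 0 0 0 0 0 20;0 0 0 0 0 0 35;0 0 0 0 0 0 40;0 0 0 0 0 0 40;0 0 0.01 0 0 0 40;0 0 0.015 0 0 0 40;0 0 0.02 0 0 0 40'; python3 -m creep '0 0 0.02 0 0 0 40;0 0 0.02 0 0 0 40;-0.02 0 0.01 0 0 0 40;-0.03 0 0 0 0 0 40;-0.03 0 0 0 0 0 40;-0.03 0 0 0 0 0 40;0 0 0 0 0 0 40;0 0 0 0 0 0 40'
python3 - <<'E'
from plant import viewer
import cv2
cv2.imwrite("pics/s5.png",cv2.resize(viewer.capture("side")[60:420,150:480,::-1],None,fx=1.6,fy=1.6))
E
```

```text
time: 13.85
tool_pos: [704.0, -3.8, 396.9]
tcp_rot: [-3.138, -0.0, 1.569]
contact_force: [0.0, 0.3, 0.5]
grip_width: 36.3
finger_force: 0.0
time: 14.52
tool_pos: [593.1, -3.6, 449.3]
tcp_rot: [3.141, 0.0, 1.569]
contact_force: [-0.6, -0.5, 0.7]
grip_width: 36.8
finger_force: 0.0
```

View pics/s5.png

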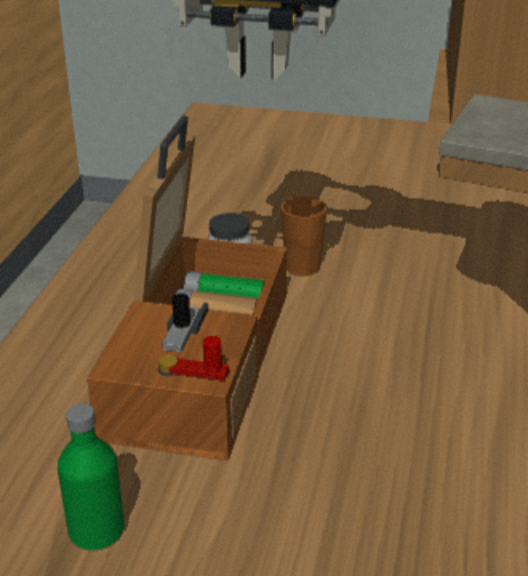

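The lid stays upright with its handle at (173,145). The keeper is aside, the bolt is back, the bystanders are untouched and the gripper is clear.

```bash
python3 -c "
from plant import order; print(order.close_job())"
```

```text
the job is handed in; nothing more can be done
None
```

The job is handed in at about 14.5 s of the 64 s allowed: keeper swung a quarter turn aside, bolt slid back to its stop, lid left standing at roughly 1.42 rad (my estimate) with the gripper clear, and the flask, candle jar and tumbler left standing and not touched.

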